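# Level the three-point inspection plate with the bar level

### The job

Level the steel inspection plate. Set the bar level (the steel bar with the vial on top) down gently on the middle of the plate, pointing from front to back, let go and turn the front wing knob until the plate is level that way; then take the level again, lay it square to that across the middle of the plate, let go and turn the left wing knob until the plate is level that way too. Leave the level lying there on the plate, now level both ways, and do not disturb the plain bar, the bearings, the end cap and the screwdriver lying around it.

Things in the scene. Friction and masses are not known exactly. Their poses are not given: they have to be found in the camera images.
- stand: The levelling stand, fixed to the bench: grey cast base 196 x 196 mm, plate on top; origin at the centre of the base's underside, x to its back side, y to its left side, z up; the front side is nearest the robot. The plate rests on a ball at x=60, y=-60 mm and two foot screws 172 mm from it: front screw at x=-112, y=-60 tilts the plate only along x, left screw at x=60, y=112 only along y.
- plate_top (a point): Centre of the top of the ground steel inspection plate, 170 x 170 x 16 mm, about 70 mm above the bench; the ears round the screws are as high. This frame tilts with the plate: x to its back side, y to its left side, z its normal. The plate is level along x when the x axis is horizontal, along y when the y axis is. It starts 0.7 to 1.6 degrees out along each.
- front_knob_grip (a point): Middle of the wing of the front screw's knob, on the screw's axis (upright within 2 degrees), 112 mm above the bench. The two-lobed black wing is 66 mm long (x), 13 mm thick (y), from 22 mm below to 12 mm above this point, grasped from above across its thickness with the TCP here; 34 mm hub under it. It turns about z, keeps its height and stays where it is left (friction 0.06 N m).
- left_knob_grip (a point): The same point and axes on the equal knob of the left screw. Thread of both screws: a turn clockwise seen from above raises the plate at that screw by 12 mm per full turn (0.0111 rad of tilt per rad turned), anticlockwise lowers it. Each knob has end stops half a turn to either side of level, so it never needs more than half a turn.
- level: The bar level: steel bar 150 mm long (x), 32 mm wide (y), 40 mm high (z), about 0.5 kg, with black grip panels towards its ends and a yellow-green vial 60 mm long along the middle of its top, 7.5 mm proud. Origin at the centre of its underside, on which it stands, on the bench left or right of the plate. Grasp it across its width at the middle. Either end may point either way.
- bubble (a point): Middle of the bubble in the level's vial: pale, 15 mm long, 44.5 mm above the level's underside. It runs along the level's x towards the higher end, 0.6 mm per 0.001 rad of tilt, to stops 15.5 mm either side of the middle, and takes about 1.5 s to settle. The bar is level when it is at x = 0 of the level, halfway between two black lines 19 mm apart.
- parallel: A bystander: a plain bright steel parallel bar 150 x 30 x 38 mm without a vial, origin at the centre of its underside, on the other side of the plate from the level.
- bearing_a: A bystander: ball bearing lying flat, 66 mm diameter, 20 mm high; origin at the centre of its underside.
- bearing_b: A bystander: ball bearing lying flat, 56 mm diameter, 20 mm high; origin at the centre of its underside.
- end_cap: A bystander: aluminium end cap, flange 80 mm diameter, 36 mm high; origin at the centre of its underside.
- screwdriver: A bystander: screwdriver 200 mm long lying flat along its x.

How it is judged:
By the outcome, as a careful person would: the job done as asked, in the order asked, and still so for the second after the job is handed in, with the robot touching nothing.
It also fails if it takes over 72 s, if anything falls off the work surface, if the arm or the gripper's body presses on something with over 40 N, if the wrist force passes 120 N, or if a joint passes its speed limit or range.

### The arm

A 6-joint arm with a two-finger parallel gripper is mounted at the origin on the work surface. World frame = base frame: x ahead of the robot, y to its left, z up, the work surface at z = 0. Lengths are in mm, angles in degrees, forces in N, time in s.
With the tool pointing down it reaches from about 325 to 900 mm from the base axis. Payload 6.1 kg.
Tool frame: the origin (TCP) lies between the finger pads, 19 mm behind the fingertips; this is the grasp point; z points along the fingers, y is the line along which they close (so a half turn about z gives the same grasp; the last joint's range is limited). The gripper opens to 87 mm and grips with 3 to 60 N. Pads are 19 mm wide; open, the fingers measure 117 mm over their backs; the gripper's body (75 mm by 190 mm) begins 51 mm behind the grasp point.
Start: joints at [68.004, 12.628, 87.462, -0, 79.91, -7.225], TCP at [159.345, 604.339, 241.238] pointing down, gripper open.
Joint ranges: [-170.65, 170.65], [-52.31, 119.04], [5.05, 147.46], [-71.25, 251.25], [11.57, 151.72], [-153.62, 153.62]. Speed limits (degrees/s): [147.25, 147.25, 172.46, 180, 180, 180].

### API

Orientations are given as a 3x3 rotation matrix whose columns are the frame's x, y, z axes.
In Python, from station import monitor, cams, ticket gives the robot as it stands.
- The arm moves only by the tool jog_arm, never from a script. Its argument "targets" is text: rows parted by semicolons, each of 6 numbers parted by spaces: the shift along the tool's x, y, z in mm, then the turn, a rotation vector about the tool's x, y, z in degrees. In form: x y z rx ry rz; .... A call has exactly 10 rows; each row shifts and turns the commanded pose from where the row before left it, along the tool's axes as they then stand; what a row does not reach is not made up. A row lasts 1/10 s, in which the tool goes at most 50 mm and 8.59 degrees, less where a joint would pass 70% of its speed; a pose out of reach is approached as far as the arm can. A call with a gripper value outside its range is refused whole. "claw" is the opening, from 0 (shut) to 1 (fully open), set as the call begins (left out, the last holds). The fingers move at their own pace and stop on an object; "grip_force" is the grip in N (left out, the last holds). Time passes only in rows, so rows that do not move let the fingers close, or fill a call up. It gives the time, the measured TCP pose, the force, the opening and the grip force at its end, in the units of the state.
- monitor.sense(): the state, without advancing time (a new reading comes with each control period).
- cams.get_image(name): name is "side" or "top"; returns the picture (384x512x3 uint8, blue, green, red); there is no depth.
- cams.camera_model(name): a dict with "K" (3x3 intrinsics, pixels), "extrinsics" (4x4, takes a point from world to camera coordinates). Camera axes: x right, y up, looking along -z (the intrinsics and any distortion apply to the point x, -y, -z); pixel columns grow to the right and rows downward; lengths in mm; the calibration is good to about 2 mm. A picture is of the moment at which its call begins. camera_model takes no time and is no camera call.
- ticket.close_job(): hands the job in; it is judged then, once.
The state is a dict: "t": time; "joint_positions": joint angles; "dq": joint speeds; "effort": joint torques, N m; "tcp_pos": TCP position; "tool_rot": TCP orientation; "contact_force": force on the tool from outside, world axes, zero at the start; "wrist_torque": the same for the moment, N m; "opening": opening from 0.0 (shut) to 1.0 (fully open); "grasp_force": force on a finger pad.
Only numpy, scipy, OpenCV 4.12 (cv2) and the standard library are available. Lean on these libraries where they do the work, as an engineer would, in place of code of your own. Each camera call takes 0.05 s, during which the arm holds its last target. There are 200 camera calls.

## Working session

There is one attempt and no reset: what is moved stays moved. The work goes in short steps, Python scripts to look and compute and a tool call to move; the robot and the scene stay as the last step left them, time stands still between calls to the robot, and variables do not carry over. Pictures are saved under pics/ and viewed, at most 10 in all, crops included, and the job is handed in when it is done.

Besides the shell and the picture viewer there is one more tool, called as name(argument=value, ...) on one line, values as JSON. jog_arm: Moves the arm, as the interface text tells. Its arguments: {"type":"object","properties":{"targets":{"type":"string"},"claw":{"type":"number"},"grip_force":{"type":"number"}},"required":["targets"]}

```bash
mkdir -p pics; ls
python3 - <<'E'
from station import monitor,cams
import cv2,numpy as np
np.set_printoptions(precision=4,suppress=True)
for n in("side","top"):
    cv2.imwrite(f"pics/{n}0.png",cams.get_image(n)); m=cams.camera_model(n); print(n,{k:v for k,v in m.items()})
s=monitor.sense();print(s['tcp_pos'],s['tool_rot'],s['t'])
E
```

```text
pics
side {'K': array([[414.2645,   0.    , 258.2037],
       [  0.    , 414.2645, 191.5354],
       [  0.    ,   0.    ,   1.    ]]), 'extrinsics': array([[    0.988 ,    -0.1539,    -0.0086,  -493.0219],
       [    0.1074,     0.6476,     0.7544,  -102.4847],
       [   -0.1106,    -0.7463,     0.6564, -1339.7607],
       [    0.    ,     0.    ,     0.    ,     1.    ]])}
top {'K': array([[439.7716,   0.    , 255.6581],
       [  0.    , 439.7716, 195.0315],
       [  0.    ,   0.    ,   1.    ]]), 'extrinsics': array([[    0.0201,    -0.9998,     0.0082,   -78.8423],
       [    0.9841,     0.0212,     0.1764,  -510.1832],
       [   -0.1765,     0.0046,     0.9843, -1100.2073],
       [    0.    ,     0.    ,     0.    ,     1.    ]])}
[159.1445 603.855  240.2618] [[-0.967   0.2549 -0.0007]
 [ 0.2549  0.967  -0.0016]
 [ 0.0002 -0.0017 -1.    ]] 0.1
```

View pics/side0.png

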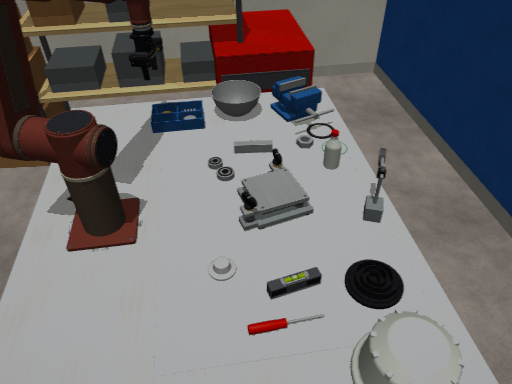

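View pics/top0.png

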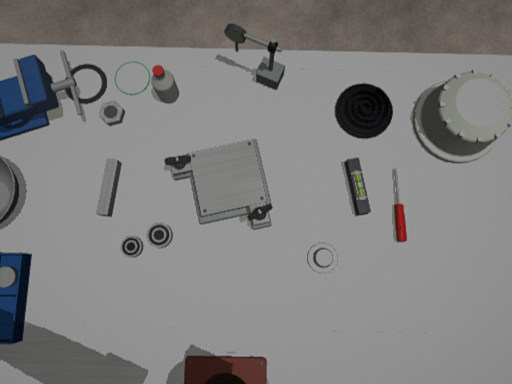

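The side and top views show the level at top (358,187) and side (294,282). The plate is at top (230,180), the front knob at (260,213), the left knob at (178,161) and the parallel at (109,187). I'll enlarge the middle of each view to measure.

Run:
```python
import cv2,numpy as np
a=cv2.imread("pics/top0.png")[125:245,160:380]; b=cv2.imread("pics/side0.png")[140:300,225:335]
a=cv2.resize(a,None,fx=3.6,fy=3.6,interpolation=cv2.INTER_CUBIC)
b=cv2.resize(b,None,fx=3.7,fy=3.7,interpolation=cv2.INTER_CUBIC)
cv2.imwrite("pics/a1.png",a);cv2.imwrite("pics/b1.png",b)
```

```text
(no output)
```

View pics/a1.png

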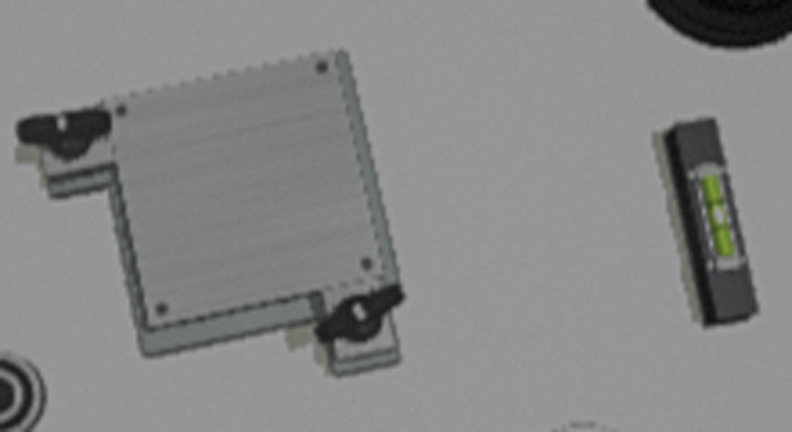

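View pics/b1.png

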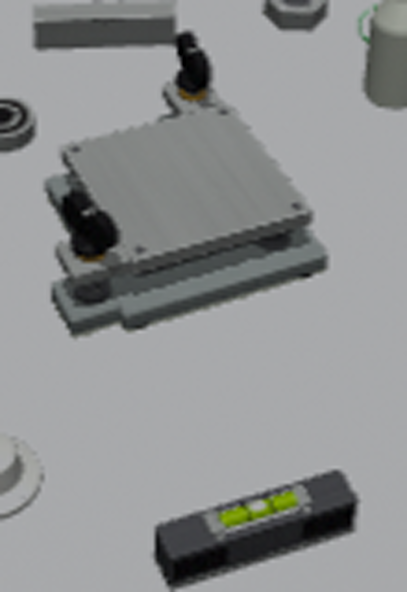

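The crops show four dark corner dots on the plate: top (193.6,155.6), (249.2,143.6), (204.7,211.1) and (261.7,198.1), each also visible in side. The vial is at top (358,186) and side (295,278). Next I triangulate these points.

```bash
cat > h.py <<'E'
import cv2,numpy as np
from station import monitor,cams
np.set_printoptions(precision=2,suppress=True)
M={n:cams.camera_model(n) for n in("side","top")}
D=np.diag([1,-1,-1.])
P={n:m["K"]@D@m["extrinsics"][:3] for n,m in M.items()}
def tri(s,t):
    X=cv2.triangulatePoints(P["side"],P["top"],np.float64(s).reshape(2,1),np.float64(t).reshape(2,1)).ravel();return X[:3]/X[3]
def plane(n,uv,z):   # ray onto height z
    A=P[n];H=np.c_[A[:,0],A[:,1],A[:,2]*z+A[:,3]];w=np.linalg.solve(H,[*uv,1]);return w[:2]/w[2]
def proj(n,X):
    p=P[n]@np.r_[X,1];return p[:2]/p[2]
def avg(n,k):
    return np.mean([cams.get_image(n).astype(np.float32) for _ in range(k)],0)
def vial(img,roi=None):   # yellow-green mask centroid, axis, pts
    h=cv2.cvtColor(np.clip(img,0,255).astype(np.uint8),cv2.COLOR_BGR2HSV)
    m=cv2.inRange(h,(28,110,60),(45,255,255))
    if roi is not None: q=np.zeros_like(m);x0,y0,x1,y1=roi;q[y0:y1,x0:x1]=255;m&=q
    return m
E
python3 - <<'E'
from h import *
I={n:cv2.imread(f"pics/{n}0.png").astype(np.float32) for n in M}
for n in M:
    m=vial(I[n]); y,x=np.nonzero(m); print(n,len(x),x.min(),x.max(),y.min(),y.max(),cv2.minAreaRect(np.c_[x,y].astype(np.float32)))
S=dict(FL=(245,179.7),BR=(305.3,195.4),FR=(262.8,207.6),BL=(282.6,170.3))
T=dict(BL=(193.6,155.6),BR=(249.2,143.6),FL=(204.7,211.1),FR=(261.7,198.1))
def dot(n,p):
    g=cv2.GaussianBlur(cv2.cvtColor(I[n],cv2.COLOR_BGR2GRAY),(0,0),.5);x,y=np.round(p).astype(int);w=g[y-2:y+3,x-2:x+3];w=np.clip(np.median(w)-w-5,0,None)
    return np.array([x+(w.sum(0)@np.arange(-2,3))/w.sum(),y+(w.sum(1)@np.arange(-2,3))/w.sum()])
for k in S:
    t=dot("top",T[k]);s=S[k];print(k,T[k],t,tri(s,t),plane("top",t,70))
def black(n,roi,thr):
    x0,y0,x1,y1=roi;g=cv2.cvtColor(I[n],cv2.COLOR_BGR2GRAY)[y0:y1,x0:x1];y,x=np.nonzero(g<thr);pts=np.c_[x+x0,y+y0].astype(np.float32);return pts.mean(0),cv2.minAreaRect(pts),len(pts)
for n,roi in(("top",(160,150,192,172)),("top",(245,202,275,222)),("side",(270,145,285,170)),("side",(238,185,262,212)),("top",(340,150,380,225)),("side",(260,262,330,300))):
    print(n,roi,black(n,roi,65))
E
```

```text
side 78 284 304 273 281 ((294.3027038574219, 277.4837951660156), (4.043680667877197, 21.174184799194336), 72.89727020263672)
top 73 355 363 174 195 ((358.7696533203125, 184.66851806640625), (21.58651351928711, 4.047471046447754), 77.00537872314453)
FL (204.7, 211.1) [204.43 210.44] [464.57  60.71  70.34] [464.95  60.76]
BR (249.2, 143.6) [248.98 143.13] [644.93 -47.91  68.59] [644.27 -47.93]
FR (261.7, 198.1) [261.37 197.85] [500.81 -82.78  69.29] [500.37 -82.76]
BL (193.6, 155.6) [193.16 155.27] [604.87  96.22  66.53] [608.39  95.76]
top (160, 150, 192, 172) (array([178.32, 161.53], dtype=float32), ((177.8323516845703, 163.82058715820312), (16.336355209350586, 25.309846878051758), 85.60128784179688), 227)
top (245, 202, 275, 222) (array([258.88, 212.36], dtype=float32), ((259.028076171875, 212.0449676513672), (14.316173553466797, 24.98219871520996), 84.5596694946289), 216)
side (270, 145, 285, 170) (array([276.24, 157.88], dtype=float32), ((275.8054504394531, 159.1128387451172), (10.60430908203125, 20.2105655670166), 3.5763344764709473), 119)
side (238, 185, 262, 212) (array([247.84, 200.49], dtype=float32), ((244.30442810058594, 200.29652404785156), (22.859397888183594, 17.186670303344727), 51.8427734375), 202)
top (340, 150, 380, 225) (array([354.78, 184.58], dtype=float32), ((356.6988830566406, 186.5172882080078), (55.96030044555664, 14.72263240814209), 77.6192398071289), 455)
side (260, 262, 330, 300) (array([294.13, 285.76], dtype=float32), ((293.3794250488281, 282.6272888183594), (16.59431266784668, 55.3516845703125), 72.07208251953125), 465)
```

Run:
```python
from h import *
I={n:cv2.imread(f"pics/{n}0.png").astype(np.float32) for n in M}
I["top"]=avg("top",4)
c={}
for n,roi in(("side",(275,262,315,292)),("top",(345,165,372,205))):
    m=cv2.morphologyEx(vial(I[n],roi),cv2.MORPH_CLOSE,np.ones((7,7)));y,x=np.nonzero(m);p=np.c_[x,y].astype(np.float32);r=cv2.minAreaRect(p);c[n]=r[0];print(n,r)
    l=cv2.fitLine(p,cv2.DIST_L2,0,.01,.01).ravel();a,b=plane(n,l[2:]-10*l[:2],46),plane(n,l[2:]+10*l[:2],46);d=b-a;print("yaw",np.degrees(np.arctan2(d[1],d[0])))
print("vial",tri(c["side"],c["top"]),plane("top",c["top"],46),plane("side",c["side"],46))
# level top face outline (dark panel) mask from top
g=cv2.cvtColor(I["top"],cv2.COLOR_BGR2GRAY)
x0,y0=340,150;y,x=np.nonzero(g[150:225,340:380]<85);p=np.c_[x+x0,y+y0].astype(np.float32)
l=cv2.fitLine(p,cv2.DIST_HUBER,0,.01,.01).ravel();a,b=plane("top",l[2:]-20*l[:2],40),plane("top",l[2:]+20*l[:2],40);d=b-a;print("bar yaw",np.degrees(np.arctan2(d[1],d[0])),cv2.minAreaRect(p))
# wings: expected axes projections and outline
R=lambda a:np.array([[np.cos(a),-np.sin(a)],[np.sin(a),np.cos(a)]])
o=np.array([554.5,6.5]);Rs=R(np.radians(13.7))
for nm,q,roi in(("front",(-112,-60),(240,198,280,226)),("left",(60,112),(160,148,194,174))):
    w=o+Rs@q;print(nm,w,[proj("top",[*w,h]) for h in(90,112,124)],proj("side",[*w,112]))
    for thr in(45,55,70):
        g=cv2.cvtColor(I["top"],cv2.COLOR_BGR2GRAY);x0,y0,x1,y1=roi;y,x=np.nonzero(g[y0:y1,x0:x1]<thr);p=np.c_[x+x0,y+y0]
        W=np.array([plane("top",t,115) for t in p]);k=np.linalg.norm(W-w,axis=1)>14;W2=W[k];u,s,v=np.linalg.svd(W2-W2.mean(0));d=v[0];print(thr,len(W),"ang",np.degrees(np.arctan2(d[1],d[0])),"mean",W2.mean(0),"ext",np.ptp(W2@d),"mid",(np.max(W2@d)+np.min(W2@d))/2*d+(W2@v[1]).mean()*v[1])
def z(im,roi,s):
    x0,y0,x1,y1=roi;return cv2.resize(np.clip(im[y0:y1,x0:x1]*1.5,0,255).astype(np.uint8),None,fx=s,fy=s,interpolation=cv2.INTER_NEAREST)
cv2.imwrite("pics/w.png",np.hstack([z(I["top"],(245,196,275,226),9),z(I["top"],(163,147,193,177),9),z(I["top"],(342,170,372,200),8.98)]))
```

```text
side ((294.3027038574219, 277.4837951660156), (4.043680667877197, 21.174184799194336), 72.89727020263672)
yaw 11.112030539666915
top ((358.7882385253906, 184.54705810546875), (21.801511764526367, 4.121678829193115), 77.47119140625)
yaw -169.0204321681846
vial [ 545.87 -339.02   41.33] [ 545.41 -337.9 ] [ 544.28 -342.54]
bar yaw -168.2609444599982 ((356.5289306640625, 186.27493286132812), (56.93495559692383, 15.569343566894531), 77.6609115600586)
front [459.9  -78.32] [array([259.46, 212.49]), array([259.61, 211.25]), array([259.7 , 210.55])] [249.14 197.89]
45 162 ang 120.27890661893676 mean [454.54 -76.68] ext 61.33572315995747 mid [455.96 -79.12]
55 190 ang 120.65754698018695 mean [454.51 -76.5 ] ext 63.5100480763042 mid [456.12 -79.22]
70 239 ang -62.07573459562519 mean [454.81 -73.11] ext 67.56181641082733 mid [456.52 -76.33]
left [586.27 129.52] [array([178.4 , 161.34]), array([176.94, 159.11]), array([176.12, 157.86])] [277.16 154.14]
45 168 ang 98.67260589913268 mean [580.47 124.97] ext 58.214096530652675 mid [580.19 126.83]
55 211 ang 96.27332106037221 mean [578.38 124.44] ext 62.221787224756866 mid [578.13 126.73]
70 253 ang 89.21629168515277 mean [575.81 122.35] ext 68.79395592639733 mid [575.84 124.25]Traceback (most recent call last):
  File "<stdin>", line 23, in <module>
    return _nx.concatenate(arrs, 1, dtype=dtype, casting=casting)
           ~~~~~~~~~~~~~~~^^^^^^^^^^^^^^^^^^^^^^^^^^^^^^^^^^^^^^^
ValueError: all the input array dimensions except for the concatenation axis must match exactly, but along dimension 0, the array at index 0 has size 270 and the array at index 2 has size 269
```

```bash
python3 - <<'E'
import cv2,numpy as np
from h import avg
I=avg("top",4)
def z(roi):
    x0,y0,x1,y1=roi;return cv2.resize(np.clip(I[y0:y1,x0:x1]*1.8,0,255).astype(np.uint8),(264,264),interpolation=cv2.INTER_CUBIC)
cv2.imwrite("pics/w.png",np.hstack([z((245,196,275,226)),z((163,147,193,177)),z((344,171,374,201))]))
E
cat > plan.py <<'E'
import sys
from h import *
# usage: plan.py x y z yaw nrows : rows from the measured pose (tool down) to the target
x,y,z,yaw=map(float,sys.argv[1:5]);n=int(sys.argv[5]);s=monitor.sense()
p=np.array(s["tcp_pos"]);R=np.array(s["tool_rot"]);a=np.degrees(np.arctan2(R[1,0],R[0,0]));d=(yaw-a+180)%360-180
print("t %.2f"%s["t"],p,"yaw %.2f"%a,"q",np.array(s["joint_positions"]),"tilt",R[:2,2],"F",np.array(s["contact_force"]))
k=np.arange(n+1)/n;w=k if n<4 else np.interp(k,[0,.5/n*2,1-1/n,1],[0,.5/(n-1),1-.5/(n-1),1]);T=np.array([x,y,z])
cur=p.copy();out=[]
for i in range(n):
    c,q=np.cos(np.radians(a)),np.sin(np.radians(a));Rt=np.array([[c,q,0],[q,-c,0],[0,0,-1]])
    sh=np.round(Rt.T@(p+(T-p)*w[i+1]-cur),1 if n<4 or i==n-1 else 0);r=round(-(yaw_ - a) if False else -d*(w[i+1]-w[i]),1)
    cur=cur+Rt@sh;a-=r;out.append("%g %g %g 0 0 %g"%(*(sh+0),r+0))
for i in range(0,n,10):print("; ".join(out[i:i+10]))
E
python3 plan.py 545.5 -339 150 11.2 30
```

```text
t 0.50 [159.32 604.32 241.21] yaw 165.23 q [68.   12.63 87.47  0.   79.91 -7.22] tilt [-0. -0.] F [0.26 0.18 0.08]
-11 -14 2 0 0 2.7; -22 -27 3 0 0 5.3; -25 -25 3 0 0 5.3; -27 -22 3 0 0 5.3; -29 -20 3 0 0 5.3; -31 -17 3 0 0 5.3; -32 -14 3 0 0 5.3; -33 -12 4 0 0 5.3; -35 -8 3 0 0 5.3; -34 -4 3 0 0 5.3
-35 -2 3 0 0 5.3; -36 2 3 0 0 5.3; -34 5 3 0 0 5.3; -35 8 3 0 0 5.3; -33 11 4 0 0 5.3; -32 14 3 0 0 5.3; -31 17 3 0 0 5.3; -29 20 3 0 0 5.3; -27 23 3 0 0 5.3; -24 25 3 0 0 5.3
-23 27 3 0 0 5.3; -20 29 4 0 0 5.3; -17 31 3 0 0 5.3; -14 32 3 0 0 5.3; -11 33 3 0 0 5.3; -8 34 3 0 0 5.3; -5 35 3 0 0 5.3; -1 35 3 0 0 5.3; 2 35 4 0 0 5.3; 2.1 17.7 1.2 0 0 2.7
```

View pics/w.png

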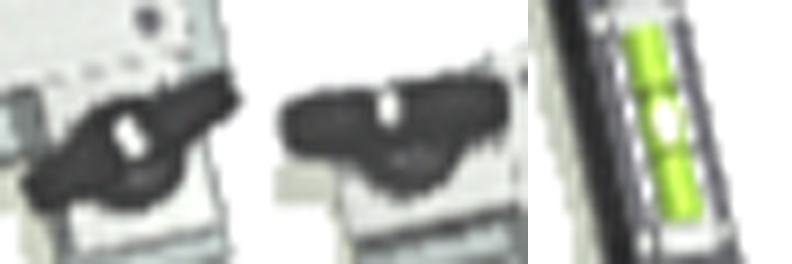

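The zoom shows the front wing running from (249,218) to (272,206), the left wing from (165,161) to (191,158), and the bubble near centre with the level on the bench. I'll move over the level now.

jog_arm(targets="-11 -14 2 0 0 2.7; -22 -27 3 0 0 5.3; -25 -25 3 0 0 5.3; -27 -22 3 0 0 5.3; -29 -20 3 0 0 5.3; -31 -17 3 0 0 5.3; -32 -14 3 0 0 5.3; -33 -12 4 0 0 5.3; -35 -8 3 0 0 5.3; -34 -4 3 0 0 5.3", claw=1, grip_force=25)

```text
t: 1.5
tcp_pos: [286.4, 294.5, 211.3]
tool_rot: [[-0.417, 0.909, 0.001], [0.909, 0.417, 0.0], [0.0, 0.001, -1.0]]
contact_force: [1.2, 0.0, 0.6]
opening: 0.999
grasp_force: 0.0
```

jog_arm(targets="-35 -2 3 0 0 5.3; -36 2 3 0 0 5.3; -34 5 3 0 0 5.3; -35 8 3 0 0 5.3; -33 11 4 0 0 5.3; -32 14 3 0 0 5.3; -31 17 3 0 0 5.3; -29 20 3 0 0 5.3; -27 23 3 0 0 5.3; -24 25 3 0 0 5.3")

```text
t: 2.5
tcp_pos: [420.0, -31.3, 180.5]
tool_rot: [[0.476, 0.88, 0.001], [0.88, -0.476, -0.0], [0.0, 0.001, -1.0]]
contact_force: [1.2, 0.7, -0.1]
opening: 1.0
grasp_force: 0.0
```

jog_arm(targets="-23 27 3 0 0 5.3; -20 29 4 0 0 5.3; -17 31 3 0 0 5.3; -14 32 3 0 0 5.3; -11 33 3 0 0 5.3; -8 34 3 0 0 5.3; -5 35 3 0 0 5.3; -1 35 3 0 0 5.3; 2 35 4 0 0 5.3; 2.1 17.7 1.2 0 0 2.7")

```text
t: 3.5
tcp_pos: [546.0, -341.6, 149.6]
tool_rot: [[0.981, 0.194, 0.0], [0.194, -0.981, -0.001], [0.0, 0.001, -1.0]]
contact_force: [-0.2, -0.0, 0.2]
opening: 0.997
grasp_force: 0.0
```

```bash
python3 plan.py 545.5 -339 24 11.2 10
python3 - <<'E'
from h import *
for h in (112,118):
  for nm,a,b in(("F",(248.75,217.6),(271.7,206)),("L",(165.4,161.5),(190.7,158.4))):
    A,B=plane("top",a,h),plane("top",b,h);print(nm,A,B,(A+B)/2,np.degrees(np.arctan2(*(A-B)[::-1])))
E
```

```text
t 3.50 [ 545.96 -341.55  149.59] yaw 11.17 q [-39.03  19.47  89.28  -0.02  71.22  39.81] tilt [ 0. -0.] F [-0.25 -0.05  0.17]
0 0 7 0 0 0; 0 0 14 0 0 0; 0 -1 14 0 0 0; 0 0 14 0 0 0; 0 0 14 0 0 0; 0 -1 14 0 0 0; 0 0 14 0 0 0; 0 0 14 0 0 0; 0 0 14 0 0 0; 0 -0.6 6.6 0 0 0
F [443.76 -52.22] [ 473.46 -107.6 ] [458.61 -79.91] 118.20255450791156
L [579.52 157.8 ] [588.85  95.46] [584.19 126.63] 98.51058637427262
F [443.   -52.28] [ 472.53 -107.35] [457.77 -79.82] 118.20255450791153
L [577.99 156.55] [587.27  94.56] [582.63 125.56] 98.51058637427288
```

jog_arm(targets="0 0 7 0 0 0; 0 0 14 0 0 0; 0 -1 14 0 0 0; 0 0 14 0 0 0; 0 0 14 0 0 0; 0 -1 14 0 0 0; 0 0 14 0 0 0; 0 0 14 0 0 0; 0 0 14 0 0 0; 0 -0.6 6.6 0 0 0")

```text
t: 4.5
tcp_pos: [544.1, -335.9, 22.3]
tool_rot: [[0.98, 0.198, -0.002], [0.198, -0.98, 0.001], [-0.002, -0.002, -1.0]]
contact_force: [-0.1, -0.1, 0.5]
opening: 1.0
grasp_force: 0.0
```

jog_arm(targets="0 0 0 0 0 0; 0 0 0 0 0 0; 0 0 0 0 0 0; 0 0 0 0 0 0; 0 0 0 0 0 0; 0 0 0 0 0 0; 0 0 0 0 0 0; 0 0 0 0 0 0; 0 0 0 0 0 0; 0 0 0 0 0 0", claw=0, grip_force=25)

```text
t: 5.5
tcp_pos: [545.1, -336.8, 24.6]
tool_rot: [[0.98, 0.198, 0.0], [0.198, -0.98, -0.001], [0.0, 0.001, -1.0]]
contact_force: [0.5, -1.1, 0.6]
opening: 0.364
grasp_force: 25.0
```

jog_arm(targets="0 0 -7 0 0 0; 0 0 -14 0 0 0; 0 0 -18 0 0 0; 0 0 -18 0 0 0; 0 0 -18 0 0 0; 0 0 -18 0 0 0; 0 0 -18 0 0 0; 0 0 -14 0 0 0; 0 0 -7 0 0 0; 0 0 0 0 0 0")

```text
t: 6.5
tcp_pos: [545.6, -336.9, 158.3]
tool_rot: [[0.98, 0.198, 0.002], [0.198, -0.98, -0.002], [0.002, 0.002, -1.0]]
contact_force: [0.1, -0.2, -6.3]
opening: 0.362
grasp_force: 25.0
```

```bash
python3 - <<'E'
from h import *
s=monitor.sense();p=np.array(s["tcp_pos"]);print(p,s["opening"]*87,s["grasp_force"])
I=avg("top",2);J=avg("side",1)
c={}
for n,im in(("top",I),("side",J)):
    m=cv2.morphologyEx(vial(im),cv2.MORPH_CLOSE,np.ones((7,7)));y,x=np.nonzero(m);print(n,len(x));
    if len(x)>20:
        p2=np.c_[x,y].astype(np.float32);c[n]=cv2.minAreaRect(p2)[0];print(c[n])
if len(c)==2:print(tri(c["side"],c["top"]))
E
python3 plan.py 554.5 6.5 150 13.7 20
```

```text
[ 545.64 -336.91  158.35] 31.51114977519484 24.999690782278776
top 0
side 9
t 6.65 [ 544.33 -335.92  155.29] yaw 11.43 q [-38.74  18.69  89.61  -0.    71.81  39.83] tilt [-0.  0.] F [-1.61  0.3  -7.28]
2 -9 0 0 0 -0.1; 4 -17 0 0 0 -0.1; 4 -18 1 0 0 -0.1; 5 -17 0 0 0 -0.1; 4 -18 0 0 0 -0.1; 4 -17 1 0 0 -0.1; 4 -18 0 0 0 -0.1; 5 -17 0 0 0 -0.1; 4 -18 0 0 0 -0.1; 4 -17 1 0 0 -0.1
5 -18 0 0 0 -0.1; 4 -17 0 0 0 -0.1; 5 -18 0 0 0 -0.1; 4 -17 1 0 0 -0.1; 5 -18 0 0 0 -0.1; 4 -17 0 0 0 -0.1; 5 -18 1 0 0 -0.1; 4 -17 0 0 0 -0.1; 5 -18 0 0 0 -0.1; 2.3 -8.3 0.3 0 0 -0.1
```

jog_arm(targets="3 -13 0 0 0 -0.2; 9 -35 -2 0 0 -0.2; 9 -40 -2 0 0 -0.3; 10 -40 0 0 0 -0.3; 9 -40 0 0 0 -0.3; 9 -40 0 0 0 -0.2; 9 -40 0 0 0 -0.3; 10 -40 0 0 0 -0.3; 9 -37 4 0 0 -0.2; 5 -22 6 0 0 0")

```text
t: 7.65
tcp_pos: [548.4, 23.8, 150.0]
tool_rot: [[0.971, 0.24, -0.001], [0.24, -0.971, 0.001], [-0.0, -0.001, -1.0]]
contact_force: [0.1, 0.0, -6.0]
opening: 0.366
grasp_force: 25.0
```

```bash
python3 plan.py 554.5 6.5 104 13.7 10
```

```text
t 7.65 [548.38  23.8  149.99] yaw 13.87 q [ -5.79   7.13 103.92   0.08  69.    70.31] tilt [-0.  0.] F [ 0.12  0.04 -5.99]
0 1 3 0 0 0; 0 2 5 0 0 0; 0 2 5 0 0 0; 1 2 5 0 0 0; 0 2 5 0 0 0; 0 2 5 0 0 0; 0 2 5 0 0 0; 0 2 5 0 0 0; 1 2 5 0 0 0; -0.2 1.3 3 0 0 0
```

jog_arm(targets="1 2 3 0 0 0; 1 3 7 0 0 0; 0 3 7 0 0 0; 0 3 7 0 0 0; 0 3 7 0 0 0; 0 3 6 0 0 0; 0 1 4 0 0 0; 0 0.3 3 0 0 0; 0 0 1 0 0 0; 0 0 0 0 0 0.2")

```text
t: 8.65
tcp_pos: [555.6, 2.9, 105.4]
tool_rot: [[0.972, 0.234, -0.0], [0.234, -0.972, 0.0], [0.0, -0.0, -1.0]]
contact_force: [0.0, -0.9, -6.1]
opening: 0.363
grasp_force: 25.0
```

jog_arm(targets="0 0 1 0 0 0; 0 0 1 0 0 0; 0 0 0.7 0 0 0; 0 0 0.7 0 0 0; 0 0 0.7 0 0 0; 0 0 0.7 0 0 0; 0 0 0.7 0 0 0; 0 0 0.5 0 0 0; 0 0 0 0 0 0; 0 0 0 0 0 0", grip_force=10)

```text
t: 9.65
tcp_pos: [555.6, 2.8, 99.4]
tool_rot: [[0.972, 0.234, -0.0], [0.234, -0.972, -0.0], [-0.0, 0.0, -1.0]]
contact_force: [-0.1, -1.0, -5.6]
opening: 0.363
grasp_force: 10.0
```

```bash
python3 plan.py 554.5 6.5 94 13.7 4
```

```text
t 9.65 [555.62   2.77  99.43] yaw 13.53 q [ -7.85  11.63 104.81  -0.    63.55  68.62] tilt [-0. -0.] F [-0.08 -0.99 -5.56]
0 -1 1 0 0 0; 0 -1 2 0 0 -0.1; 0 -1 2 0 0 -0.1; -0.2 -0.9 0.4 0 0 0
```

jog_arm(targets="0 -1.8 0 0 0 0; 0 -1.8 0 0 0 -0.2; 0 0 0.5 0 0 0; 0 0 0.5 0 0 0; 0 0 0.5 0 0 0; 0 0 0.5 0 0 0; 0 0 0.5 0 0 0; 0 0 0.5 0 0 0; 0 0 0 0 0 0; 0 0 0 0 0 0")

```text
t: 10.65
tcp_pos: [554.8, 6.3, 96.4]
tool_rot: [[0.971, 0.237, -0.0], [0.237, -0.971, -0.0], [-0.0, -0.0, -1.0]]
contact_force: [0.4, -0.3, -6.3]
opening: 0.368
grasp_force: 10.0
```

```bash
python3 plan.py 554.5 6.5 94 13.7 4
```

```text
t 10.65 [554.75   6.29  96.4 ] yaw 13.73 q [ -7.5   11.77 105.03  -0.    63.21  68.78] tilt [-0. -0.] F [ 0.35 -0.34 -6.33]
0 0 0 0 0 0; 0 0 1 0 0 0; 0 0 1 0 0 0; -0.2 -0.3 0.4 0 0 0
```

jog_arm(targets="0 0 0.4 0 0 0; 0 0 0.4 0 0 0; 0 0 0.4 0 0 0; 0 0 0.4 0 0 0; 0 0 0.3 0 0 0; 0 0 0.3 0 0 0; 0 0 0.3 0 0 0; 0 0 0 0 0 0; 0 0 0 0 0 0; 0 0 0 0 0 0")

```text
t: 11.65
tcp_pos: [555.1, 6.3, 94.6]
tool_rot: [[0.971, 0.237, 0.001], [0.237, -0.971, 0.0], [0.001, 0.0, -1.0]]
contact_force: [-3.5, 0.8, 4.5]
opening: 0.368
grasp_force: 10.0
```

jog_arm(targets="0 0 -0.3 0 0 0; 0 0 0 0 0 0; 0 0 0 0 0 0; 0 0 0 0 0 0; 0 0 -3 0 0 0; 0 0 -6 0 0 0; 0 0 -12 0 0 0; 0 0 -16 0 0 0; 0 0 -16 0 0 0; 0 0 -10 0 0 0", claw=0.9)

```text
t: 12.65
tcp_pos: [555.8, 6.2, 159.8]
tool_rot: [[0.971, 0.237, 0.003], [0.237, -0.971, -0.0], [0.003, 0.001, -1.0]]
contact_force: [0.0, 0.6, 0.1]
opening: 0.901
grasp_force: 0.0
```

jog_arm(targets="-10 2 -3 0 0 0; -20 4 -3 0 0 0; -22 5 -3 0 0 0; -22 6 -3 0 0 0; -22 6 -3 0 0 0; -22 6 0 0 0 0; -14 5 0 0 0 0; -7 2 0 0 0 0; 0 0 0 0 0 0; 0 0 0 0 0 0")

```text
t: 13.65
tcp_pos: [428.5, -61.6, 172.3]
tool_rot: [[0.972, 0.237, 0.0], [0.237, -0.972, 0.0], [0.0, 0.0, -1.0]]
contact_force: [0.1, 0.9, 0.5]
opening: 0.901
grasp_force: 0.0
```

```bash
cat > bub.py <<'E'
import sys
from h import *
# bub.py centre_x centre_y z yaw name [k]: profile along the vial in the top view; + = towards yaw direction
cx,cy,z,yaw=map(float,sys.argv[1:5]);k=int(sys.argv[6]) if len(sys.argv)>6 else 8
I=avg("top",k) if not sys.argv[5].endswith(".png") else cv2.imread(sys.argv[5]).astype(np.float32)
d=np.array([np.cos(np.radians(yaw)),np.sin(np.radians(yaw))]);nrm=np.array([-d[1],d[0]])
# recentre on the yellow mask
m=vial(I);y,x=np.nonzero(m);print("mask n",len(x),"t %.2f"%monitor.sense()["t"])
W=np.array([plane("top",q,z) for q in np.c_[x,y]]);ok=np.linalg.norm(W-[cx,cy],axis=1)<45;W=W[ok]
s=W@d;c=d*(s.min()+s.max())/2+nrm*np.median(W@nrm);print("centre",c,"ext %.1f"%np.ptp(s),"ang %.1f"%(np.degrees(np.arctan2(*np.linalg.svd(W-W.mean(0))[2][0][::-1]))))
S=np.arange(-45,45.1,.5)
V=np.zeros((len(S),3))
for o in np.arange(-4,4.1,1):
    uv=np.array([proj("top",[*(c+d*a+nrm*o),z]) for a in S],np.float32);V+=cv2.remap(I,uv[None,:,0],uv[None,:,1],cv2.INTER_CUBIC)[0]/9
G=V[:,1]-V[:,0];Gm=G.max();on=np.flatnonzero(G>.45*Gm)
e=[np.interp(.45*Gm,[G[on[0]-1],G[on[0]]],[S[on[0]-1],S[on[0]]]),np.interp(-.45*Gm,[-G[on[-1]],-G[on[-1]+1]],[S[on[-1]],S[on[-1]+1]])]
mid=sum(e)/2;inn=(S>e[0]+4)&(S<e[1]-4);b=V[:,0];w=np.where(inn,np.clip(b-np.median(b[inn])-.35*(b[inn].max()-np.median(b[inn])),0,None),0)
print("vial ends",np.array(e),"mid %.2f"%mid,"bubble %.2f"%(w@S/w.sum()-mid),"peak %.2f"%(S[np.argmax(np.where(inn,b,0))]-mid))
if len(sys.argv)>7:
    for a,v in zip(S[::5],V[::5]):print(a,v)
np.save("prof.npy",np.c_[S-mid,V])
E
python3 bub.py 545 -338 46 11.2 pics/top0.png 1 v; python3 bub.py 554 6.5 115 13.7 cam 8 v;python3 -c "
from h import *
cv2.imwrite('pics/t2.png',cv2.resize(cams.get_image('top')[100:260,140:360],None,fx=3,fy=3,interpolation=cv2.INTER_CUBIC))"
```

```text
mask n 73 t 13.65
centre [ 545.27 -337.63] ext 57.2 ang -168.7
vial ends [-29.61  30.27] mid 0.33 bubble 0.02 peak 0.17
-45.0 [65.33 63.38 62.47]
-42.5 [59.03 56.73 56.59]
-40.0 [89.4  90.74 89.12]
-37.5 [131.12 134.2  132.2 ]
-35.0 [140.05 140.48 139.69]
-32.5 [122.57 126.1  123.68]
-30.0 [ 85.55 117.06 104.84]
-27.5 [ 51.57 123.3   99.58]
-25.0 [ 47.71 130.16 104.41]
-22.5 [ 48.02 128.47 103.53]
-20.0 [ 48.95 130.46 104.14]
-17.5 [ 48.23 129.93 102.64]
-15.0 [ 48.97 129.99 103.65]
-12.5 [ 48.96 128.21 103.64]
-10.0 [ 41.45 108.94  87.39]
-7.5 [ 50.24 108.19  89.79]
-5.0 [ 85.9  126.9  114.23]
-2.5 [114.93 135.61 129.47]
0.0 [122.15 137.9  134.32]
2.5 [117.84 138.6  133.93]
5.0 [ 95.81 135.18 123.04]
7.5 [ 61.21 118.17  98.77]
10.0 [40.25 98.3  79.12]
12.5 [ 44.64 113.    91.48]
15.0 [ 46.29 128.9  102.79]
17.5 [ 48.04 130.15 102.87]
20.0 [ 48.25 129.32 102.8 ]
22.5 [ 47.78 128.35 102.25]
25.0 [ 45.18 129.36 102.25]
27.5 [ 52.67 130.15 104.6 ]
30.0 [ 90.68 133.   117.64]
32.5 [125.48 134.18 130.25]
35.0 [130.01 129.76 129.36]
37.5 [117.13 118.59 117.44]
40.0 [87.72 88.3  87.4 ]
42.5 [61.72 59.93 59.93]
45.0 [59.95 58.52 58.1 ]
mask n 1 t 14.05
centre [580.6   17.16] ext 0.0 ang 0.0
  return _methods._mean(a, axis=axis, dtype=dtype,
  ret = ret.dtype.type(ret / rcount)
Traceback (most recent call last):
  File "bub.py", line 17, in <module>
    mid=sum(e)/2;inn=(S>e[0]+4)&(S<e[1]-4);b=V[:,0];w=np.where(inn,np.clip(b-np.median(b[inn])-.35*(b[inn].max()-np.median(b[inn])),0,None),0)
                                                                                                    ~~~~~~~~~~^^
ValueError: zero-size array to reduction operation maximum which has no identity
```

View pics/t2.png

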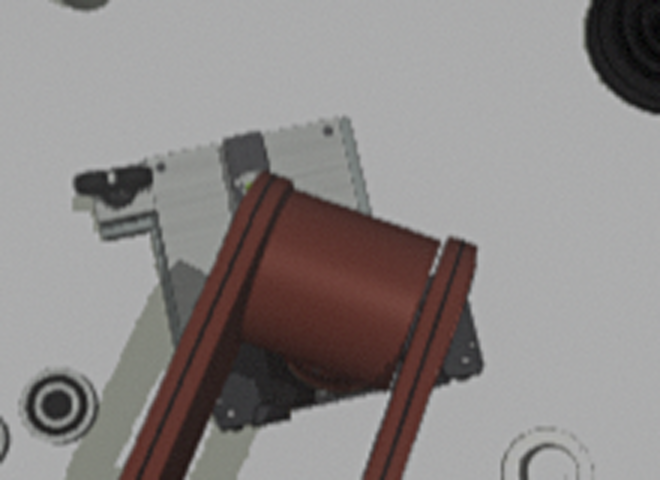

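The top view shows the arm covering the vial, with only the back end of the bar visible at crop (247,150). I'll try the side view from here.

```bash
sed -i 's/avg("top",k)/avg(N,k)/; s/plane("top",q/plane(N,q/; s/proj("top"/proj(N/; s/^cx,cy/N="side" if "side" in sys.argv[5] else "top"\ncx,cy/; s/sys.argv\[5\].endswith/sys.argv[5].endswith/' bub.py
python3 bub.py 543 -342 46 11.2 pics/side0.png 1; python3 bub.py 554 6.5 115 13.7 sidecam 8 v
```

```text
mask n 78 t 14.10
centre [ 545.05 -342.4 ] ext 59.9 ang -168.5
vial ends [-29.16  29.37] mid 0.10 bubble 0.49 peak 0.40
mask n 51 t 14.50
centre [556.68   3.27] ext 57.7 ang -165.5
vial ends [-30.12  27.69] mid -1.21 bubble -6.66 peak -4.29
-45.0 [75.08 72.44 71.35]
-42.5 [93.67 93.56 91.55]
-40.0 [130.28 131.48 128.58]
-37.5 [145.37 146.42 143.3 ]
-35.0 [139.44 141.55 138.39]
-32.5 [128.21 139.9  132.59]
-30.0 [ 58.45 141.18 119.07]
-27.5 [ -6.2  150.45 116.46]
-25.0 [ -7.31 159.18 124.23]
-22.5 [ -4.15 157.34 122.99]
-20.0 [  0.16 158.05 124.72]
-17.5 [  8.71 159.51 126.67]
-15.0 [ 31.05 157.46 127.83]
-12.5 [ 58.76 145.25 123.27]
-10.0 [ 71.03 123.76 107.28]
-7.5 [ 78.05 139.37 121.35]
-5.0 [ 89.13 164.13 144.54]
-2.5 [ 32.39 160.54 132.44]
0.0 [-12.22 159.58 124.11]
2.5 [ -8.63 158.51 123.42]
5.0 [ -1.95 153.24 119.84]
7.5 [  5.35 138.19 108.53]
10.0 [  9.17 137.31 107.95]
12.5 [ -0.69 155.67 122.63]
15.0 [ -7.87 162.11 127.22]
17.5 [ -5.64 158.93 124.33]
20.0 [ -3.12 159.96 126.05]
22.5 [  2.79 159.07 126.02]
25.0 [ 32.31 157.35 126.58]
27.5 [ 75.55 157.01 133.08]
30.0 [119.44 150.12 138.67]
32.5 [141.09 141.33 138.91]
35.0 [131.91 131.98 129.61]
37.5 [104.01 103.22 101.27]
40.0 [77.46 74.93 73.86]
42.5 [72.79 70.03 69.01]
45.0 [75.3  71.9  70.81]
```

```bash
python3 plan.py 459.5 -79 148 -61.8 10
```

```text
t 14.50 [428.29 -61.71 172.25] yaw 13.73 q [-18.66 -11.11 119.08  -0.    72.03  57.61] tilt [ 0. -0.] F [-0.2   0.98  0.23]
1 1 1 0 0 4.2; 4 3 3 0 0 8.4; 3 2 3 0 0 8.4; 4 1 2 0 0 8.4; 4 1 3 0 0 8.4; 4 1 3 0 0 8.4; 3 -1 3 0 0 8.4; 4 0 2 0 0 8.4; 4 -2 3 0 0 8.4; 1.8 -0.8 1.2 0 0 4.2
```

jog_arm(targets="1 1 1 0 0 4.2; 4 3 3 0 0 8.4; 3 2 3 0 0 8.4; 4 1 2 0 0 8.4; 4 1 3 0 0 8.4; 4 1 3 0 0 8.4; 3 -1 3 0 0 8.4; 4 0 2 0 0 8.4; 4 -2 3 0 0 8.4; 1.8 -0.8 1.2 0 0 4.2", claw=0.45, grip_force=20)

```text
t: 15.5
tcp_pos: [459.7, -79.1, 147.8]
tool_rot: [[0.467, -0.884, -0.0], [-0.884, -0.467, 0.0], [-0.0, 0.0, -1.0]]
contact_force: [0.4, 0.9, 0.2]
opening: 0.45
grasp_force: 0.0
```

```bash
python3 plan.py 459.5 -79 112 -61.8 10
```

```text
t 15.50 [459.66 -79.06 147.79] yaw -62.17 q [-19.46  -4.24 115.78   0.    68.47 132.71] tilt [-0.  0.] F [0.42 0.85 0.21]
0 0 2 0 0 0; 0 0 4 0 0 0; 0 0 4 0 0 0; 0 0 4 0 0 0; 0 0 4 0 0 0; 0 0 4 0 0 0; 0 0 4 0 0 0; 0 0 4 0 0 0; 0 0 4 0 0 0; -0.1 0.1 1.8 0 0 0
```

jog_arm(targets="0 0 3 0 0 0; 0 0 6 0 0 0; 0 0 7 0 0 0; 0 0 7 0 0 0; 0 0 6 0 0 0; 0 0 4 0 0 0; 0 0 2.5 0 0 0; 0 0 0 0 0 0; 0 0 0 0 0 0; 0 0 0 0 0 0")

```text
t: 16.5
tcp_pos: [459.8, -79.0, 112.9]
tool_rot: [[0.471, -0.882, 0.001], [-0.882, -0.471, -0.0], [0.0, -0.0, -1.0]]
contact_force: [-0.0, 0.2, 0.3]
opening: 0.45
grasp_force: 0.0
```

jog_arm(targets="0 0 0 0 0 0; 0 0 0 0 0 0; 0 0 0 0 0 0; 0 0 0 0 0 0; 0 0 0 0 0 0; 0 0 0 0 0 0; 0 0 0 0 0 0; 0 0 0 0 0 0; 0 0 0 0 0 0; 0 0 0 0 0 0", claw=0, grip_force=15)

```text
t: 17.5
tcp_pos: [460.2, -78.7, 112.6]
tool_rot: [[0.471, -0.882, 0.002], [-0.882, -0.471, 0.0], [0.0, -0.001, -1.0]]
contact_force: [5.5, 2.3, -2.5]
opening: 0.145
grasp_force: 15.0
```

```bash
python3 plan.py 459.5 -79 112 1 4;python3 -c "
from station import monitor;s=monitor.sense();print(s['opening']*87,s['grasp_force'],s['wrist_torque'])"; python3 bub.py 554 6.5 115 13.7 sidecam 6
```

```text
t 17.50 [460.16 -78.74 112.64] yaw -61.87 q [-19.43  -1.44 117.29   0.05  64.07 132.42] tilt [0. 0.] F [ 5.52  2.35 -2.54]
0 0 0 0 0 -10.5; 0 0 0 0 0 -21; 0 0 1 0 0 -21; -0.6 0.4 -0.4 0 0 -10.5
12.594477676679919 14.999579645127596 [ 0.29669003 -0.49929773  0.09305792]
mask n 21 t 17.80
centre [557.45   4.34] ext 55.7 ang -167.8
vial ends [11.67 27.12] mid 19.39 bubble 3.43 peak 3.61
```

jog_arm(targets="0 -0.8 0 0 0 -3; 0 0 0 0 0 -7; 0 0 0 0 0 -8; 0 0 0 0 0 -8; 0 0 0 0 0 -8; 0 0 0 0 0 -8; 0 0 0 0 0 -8; 0 0 0 0 0 -7; 0 0 0 0 0 -5; 0 0 0 0 0 -2")

```text
t: 18.8
tcp_pos: [461.1, -77.1, 112.6]
tool_rot: [[0.999, 0.04, 0.002], [0.04, -0.999, 0.003], [0.002, -0.002, -1.0]]
contact_force: [5.8, 7.5, -3.0]
opening: 0.147
grasp_force: 15.0
```

jog_arm(targets="0 0 0 0 0 0; 0 0 0 0 0 0; 0 0 0 0 0 0; 0 0 0 0 0 0; 0 0 0 0 0 0; 0 0 0 0 0 0; 0 0 0 0 0 0; 0 0 0 0 0 0; 0 0 0 0 0 0; 0 0 0 0 0 0", claw=0.45)

```text
t: 19.8
tcp_pos: [460.2, -78.5, 112.6]
tool_rot: [[0.999, 0.037, 0.0], [0.037, -0.999, -0.0], [0.0, 0.0, -1.0]]
contact_force: [-0.8, 1.5, -0.4]
opening: 0.448
grasp_force: 0.0
```

```bash
python3 plan.py 459.5 -79 112 1 2; python3 bub.py 554 6.5 115 13.7 sidecam 8;  python3 bub.py 554 6.5 115 13.7 cam 1
```

```text
t 19.80 [460.24 -78.55 112.57] yaw 2.13 q [-19.38  -1.36 117.22  -0.    64.14  68.49] tilt [ 0. -0.] F [-0.79  1.46 -0.39]
-0.4 0.2 0.3 0 0 0.6; -0.4 0.2 0.3 0 0 0.6
mask n 53 t 20.20
centre [554.29   2.23] ext 58.5 ang -165.9
vial ends [-27.8   29.75] mid 0.97 bubble -1.19 peak -1.47
mask n 42 t 20.25
centre [571.02   9.95] ext 24.9 ang -166.2
vial ends [-12.15  13.49] mid 0.67 bubble 3.97 peak 4.33
```

```bash
python3 - <<'E'
import re
s=open("bub.py").read()
s+='''
# lines (dips of red) and bubble edges (half max of blue)
r=V[:,2];s0=S-mid;med=np.median(b[inn]);i=lambda lo,hi:np.flatnonzero((s0>lo)&(s0<hi))
def dip(lo,hi):
    k=i(lo,hi);w=np.clip(np.percentile(r[k],80)-r[k],0,None);return w@s0[k]/w.sum()
L=dip(-14,-5),dip(5,14)
base=np.percentile(b[inn],25);pk=b[inn].max();h=(base+pk)/2;k=np.flatnonzero(inn&(b>h));f=lambda a,c:np.interp(h,*zip(*sorted([(b[a],s0[a]),(b[c],s0[c])])))
E=f(k[0]-1,k[0]),f(k[-1],k[-1]+1);print("lines",np.array(L),"line mid %.2f"%np.mean(L),"bubble edges",np.array(E),"bubble mid %.2f"%np.mean(E))
print(" ".join("%.0f"%v for v in b[(s0>-22)&(s0<22)][::2]));print(" ".join("%.0f"%v for v in r[(s0>-22)&(s0<22)][::2]))
'''
open("bub.py","w").write(s)
E
python3 bub.py 543 -342 46 11.2 pics/side0.png 1;python3 bub.py 545 -338 46 11.2 pics/top0.png 1; python3 bub.py 554 6.5 115 13.7 sidecam 10
```

```text
mask n 78 t 20.25
centre [ 545.05 -342.4 ] ext 59.9 ang -168.5
vial ends [-29.16  29.37] mid 0.10 bubble 0.49 peak 0.40
lines [-8.81 10.1 ] line mid 0.64 bubble edges [-5.12  5.98] bubble mid 0.43
1 4 5 4 5 4 3 1 -0 1 4 7 11 16 21 30 44 59 75 88 94 96 99 98 94 90 81 64 40 19 9 9 11 11 7 2 -2 -3 -1 3 6 6 5 3
116 116 116 117 118 118 118 117 116 115 111 104 97 92 95 107 120 128 132 135 137 139 140 141 140 139 135 128 117 104 92 83 80 87 100 112 117 117 115 116 117 117 117 117
mask n 73 t 20.25
centre [ 545.27 -337.63] ext 57.2 ang -168.7
vial ends [-29.61  30.27] mid 0.33 bubble 0.02 peak 0.17
lines [-9.38 10.11] line mid 0.37 bubble edges [-5.43  5.58] bubble mid 0.08
49 49 49 48 48 48 49 49 49 49 47 43 42 44 50 62 79 94 107 115 118 122 122 119 118 113 101 90 76 61 50 42 40 43 45 46 46 47 48 48 48 48 48 48
105 104 104 103 103 103 104 104 105 104 98 91 85 85 90 99 110 119 126 129 131 134 135 134 134 132 126 120 111 99 88 80 80 85 91 98 102 104 104 103 103 103 103 103
mask n 51 t 20.75
centre [554.39   1.84] ext 58.5 ang -166.8
vial ends [-27.84  29.59] mid 0.87 bubble -1.11 peak -1.37
lines [-9.1   9.52] line mid 0.21 bubble edges [-6.37  4.19] bubble mid -1.09
-3 -6 -7 -5 -2 0 2 4 4 6 7 10 15 23 31 42 57 72 83 93 98 99 94 87 79 67 50 31 13 -0 -4 1 7 10 9 6 2 -0 -3 -6 -8 -7 -5 -4
118 121 122 123 125 127 128 128 126 123 119 112 106 103 105 113 125 137 143 147 149 150 150 148 146 141 136 129 120 110 102 97 97 103 113 121 126 128 127 126 125 126 126 126
```

jog_arm(targets="0.8 -1 0 0 0 0; 0 0 0 0 0 0; 0 0 0 0 0 0; 0 0 0 0 0 0; 0 0 0 0 0 -2; 0 0 0 0 0 -3; 0 0 0 0 0 -3; 0 0 0 0 0 -2; 0 0 0 0 0 -1; 0 0 0 0 0 0", claw=0)

```text
t: 21.75
tcp_pos: [460.9, -76.8, 112.5]
tool_rot: [[0.974, 0.227, -0.0], [0.227, -0.974, 0.001], [0.0, -0.001, -1.0]]
contact_force: [0.3, 5.6, 1.5]
opening: 0.152
grasp_force: 15.0
```

jog_arm(targets="0 0 0 0 0 0; 0 0 0 0 0 0; 0 0 0 0 0 0; 0 0 -4 0 0 0; 0 0 -10 0 0 0; 0 0 -15 0 0 0; 0 0 -15 0 0 0; 0 0 -8 0 0 0; 0 10 0 0 0 0; 0 20 0 0 0 0", claw=0.45)

```text
t: 22.75
tcp_pos: [467.9, -106.7, 164.7]
tool_rot: [[0.973, 0.229, 0.0], [0.229, -0.973, -0.0], [0.0, 0.0, -1.0]]
contact_force: [0.9, -0.2, -0.3]
opening: 0.453
grasp_force: 0.0
```

jog_arm(targets="0 30 -3 0 0 0; 0 30 -3 0 0 0; 0 25 0 0 0 0; 0 15 0 0 0 0; 0 0 0 0 0 0; 0 0 0 0 0 0; 0 0 0 0 0 0; 0 0 0 0 0 0; 0 0 0 0 0 0; 0 0 0 0 0 0", claw=0.9)

```text
t: 23.75
tcp_pos: [490.6, -203.6, 170.7]
tool_rot: [[0.974, 0.228, 0.0], [0.228, -0.974, -0.0], [0.0, 0.0, -1.0]]
contact_force: [1.0, 0.5, -0.0]
opening: 0.902
grasp_force: 0.0
```

```bash
python3 plan.py 459.5 -79 112 1 2; python3 bub.py 554 6.5 115 13.7 cam 10;  python3 bub.py 554 6.5 115 13.7 sidecam 6
```

```text
t 23.75 [ 490.58 -203.62  170.68] yaw 13.18 q [-31.05   3.37 105.57   0.    71.05  45.77] tilt [ 0. -0.] F [ 0.96  0.53 -0.  ]
-0.9 -64.2 29.3 0 0 6.1; -7.8 -63.8 29.4 0 0 6.1
mask n 75 t 24.25
centre [555.12   5.98] ext 57.7 ang -166.3
vial ends [-30.04  29.86] mid -0.09 bubble 0.08 peak -0.91
lines [-9.7   9.55] line mid -0.07 bubble edges [-5.49  5.59] bubble mid 0.05
67 67 67 67 67 68 69 69 69 67 63 58 57 62 71 89 109 130 147 157 165 169 168 167 167 158 147 129 106 84 66 58 60 63 66 68 69 68 68 68 68 68 69 69
135 135 135 136 136 137 138 139 139 134 124 112 105 107 116 131 148 161 170 175 180 183 182 182 181 175 168 158 142 126 113 108 112 119 127 133 137 136 135 135 135 135 136 136
mask n 21 t 24.55
centre [571.99   6.58] ext 22.0 ang 7.5
vial ends [-9.59 10.95] mid 0.68 bubble -5.38 peak -6.18
lines [-11.49   7.47] line mid -2.01 bubble edges [-6.18 -3.19] bubble mid -4.68
7 7 7 7 7 7 8 8 10 13 14 15 15 15 13 11 9 6 3 1 -1 -3 -5 -6 -5 -6 -5 -2 7 22 43 66 87 106 122 135 143 148 150 148 141 126 107 89
6 6 5 5 7 12 21 30 41 51 61 69 78 88 99 111 122 129 132 133 133 132 132 132 131 131 131 131 132 134 136 138 141 143 145 146 147 147 147 146 139 124 104 86
```

```bash
python3 plan.py 555.1 6.0 150 13.7 8
```

```text
t 24.55 [ 490.49 -204.14  170.53] yaw 13.13 q [-31.1    3.41 105.55  -0.    71.04  45.77] tilt [-0. -0.] F [ 0.11 -0.05  0.05]
8 -14 1 0 0 0; 16 -27 3 0 0 -0.1; 16 -27 3 0 0 -0.1; 15 -27 3 0 0 -0.1; 16 -27 3 0 0 -0.1; 16 -27 3 0 0 -0.1; 16 -27 3 0 0 -0.1; 8.5 -13.5 1.5 0 0 0
```

jog_arm(targets="8 -14 1 0 0 0; 16 -27 3 0 0 -0.1; 16 -27 3 0 0 -0.1; 15 -27 3 0 0 -0.1; 16 -27 3 0 0 -0.1; 16 -27 3 0 0 -0.1; 16 -27 3 0 0 -0.1; 8.5 -13.5 1.5 0 0 0; 0 0 0 0 0 0; 0 0 0 0 0 0")

```text
t: 25.55
tcp_pos: [554.9, 6.1, 149.9]
tool_rot: [[0.971, 0.238, -0.0], [0.238, -0.971, -0.0], [-0.001, 0.0, -1.0]]
contact_force: [-0.5, -1.0, 0.1]
opening: 0.9
grasp_force: 0.0
```

```bash
python3 plan.py 555.1 6.0 94.5 13.7 8
```

```text
t 25.55 [554.93   6.08 149.93] yaw 13.79 q [ -7.5    7.93 103.03  -0.03  69.06  68.73] tilt [-0. -0.] F [-0.51 -1.03  0.1 ]
0 0 4 0 0 0; 0 0 8 0 0 0; 0 0 8 0 0 0; 0 0 8 0 0 0; 0 0 8 0 0 0; 0 0 8 0 0 0; 0 0 7 0 0 0; 0.1 0.1 4.4 0 0 0
```

jog_arm(targets="0 0 4 0 0 0; 0 0 9 0 0 0; 0 0 10 0 0 0; 0 0 10 0 0 0; 0 0 10 0 0 0; 0 0 8 0 0 0; 0 0 4 0 0 0; 0 0 0.5 0 0 0; 0 0 0 0 0 0; 0 0 0 0 0 0")

```text
t: 26.55
tcp_pos: [555.6, 6.0, 95.1]
tool_rot: [[0.971, 0.237, 0.001], [0.237, -0.971, -0.0], [0.001, 0.0, -1.0]]
contact_force: [0.2, 1.4, 0.1]
opening: 0.899
grasp_force: 0.0
```

jog_arm(targets="0 0 0 0 0 0; 0 0 0 0 0 0; 0 0 0 0 0 0; 0 0 0 0 0 0; 0 0 0 0 0 0; 0 0 0 0 0 0; 0 0 0 0 0 0; 0 0 0 0 0 0; 0 0 -1 0 0 0; 0 0 -3 0 0 0", claw=0, grip_force=25)

```text
t: 27.55
tcp_pos: [553.7, 6.2, 97.1]
tool_rot: [[0.971, 0.237, -0.003], [0.237, -0.971, 0.0], [-0.003, -0.001, -1.0]]
contact_force: [0.2, 1.3, -6.0]
opening: 0.367
grasp_force: 24.9
```

jog_arm(targets="0 0 -6 0 0 0; 0 0 -7 0 0 0; 0 0 -3 0 0 -3; 0 0 0 0 0 -6; 0 0 0 0 0 -7; 0 0 0 0 0 -7; 0 0 0 0 0 -7; 0 0 0 0 0 -7; 0 0 0 0 0 -7; 0 0 0 0 0 -7")

```text
t: 28.55
tcp_pos: [555.2, 6.0, 115.1]
tool_rot: [[0.422, 0.906, 0.0], [0.906, -0.422, -0.0], [0.0, 0.0, -1.0]]
contact_force: [0.3, 0.4, -6.5]
opening: 0.365
grasp_force: 24.8
```

jog_arm(targets="0 0 0 0 0 -7; 0 0 0 0 0 -7; 0 0 0 0 0 -7; 0 0 0 0 0 -7; 0 0 0 0 0 -6; 0 0 0 0 0 -4; 0 0 0 0 0 -1; 0 0 0 0 0 0; 0 0 0 0 0 0; 0 0 0 0 0 0")

```text
t: 29.55
tcp_pos: [555.1, 6.0, 114.6]
tool_rot: [[-0.236, 0.972, 0.0], [0.972, 0.236, -0.0], [-0.0, 0.0, -1.0]]
contact_force: [-0.2, 0.3, -6.6]
opening: 0.364
grasp_force: 24.9
```

```bash
python3 plan.py 554.5 6.3 97 103.7 7
```

```text
t 29.55 [555.12   6.02 114.62] yaw 103.68 q [ -7.52  10.41 104.4   -0.    65.19 -21.19] tilt [ 0. -0.] F [-0.22  0.33 -6.57]
0 0 1 0 0 0; 0 0 3 0 0 0; 0 0 3 0 0 0; 0 0 3 0 0 0; 0 0 3 0 0 0; 0 0 3 0 0 0; 0.4 -0.5 1.6 0 0 0
```

jog_arm(targets="0 0 2 0 0 0; 0 0 4 0 0 0; 0 0 4 0 0 0; 0 0 3 0 0 0; 0.4 -0.5 2 0 0 0; 0 0 1 0 0 0; 0 0 0.5 0 0 0; 0 0 0.5 0 0 0; 0 0 0 0 0 0; 0 0 0 0 0 0", grip_force=10)

```text
t: 30.55
tcp_pos: [554.6, 6.3, 97.7]
tool_rot: [[-0.237, 0.971, 0.0], [0.971, 0.237, -0.0], [-0.0, 0.0, -1.0]]
contact_force: [-0.6, -0.2, -5.6]
opening: 0.37
grasp_force: 10.0
```

jog_arm(targets="0 0 0.3 0 0 0; 0 0 0.3 0 0 0; 0 0 0.3 0 0 0; 0 0 0.3 0 0 0; 0 0 0.3 0 0 0; 0 0 0.2 0 0 0; 0 0 0.2 0 0 0; 0 0 0 0 0 0; 0 0 0 0 0 0; 0 0 0 0 0 0")

```text
t: 31.55
tcp_pos: [554.6, 6.3, 95.7]
tool_rot: [[-0.237, 0.971, 0.0], [0.971, 0.237, 0.0], [-0.0, 0.0, -1.0]]
contact_force: [-0.5, 0.1, -5.1]
opening: 0.368
grasp_force: 10.0
```

jog_arm(targets="0 0 0.2 0 0 0; 0 0 0.2 0 0 0; 0 0 0.2 0 0 0; 0 0 0.2 0 0 0; 0 0 0.2 0 0 0; 0 0 0.1 0 0 0; 0 0 0 0 0 0; 0 0 0 0 0 0; 0 0 0 0 0 0; 0 0 0 0 0 0")

```text
t: 32.55
tcp_pos: [554.6, 6.3, 94.9]
tool_rot: [[-0.237, 0.971, 0.0], [0.971, 0.237, -0.0], [-0.0, 0.0, -1.0]]
contact_force: [-2.9, 1.2, 1.2]
opening: 0.365
grasp_force: 10.0
```

jog_arm(targets="0 0 0 0 0 0; 0 0 0 0 0 0; 0 0 0 0 0 0; 0 0 0 0 0 0; 0 0 -3 0 0 0; 0 0 -6 0 0 0; 0 0 -14 0 0 0; 0 0 -16 0 0 0; 0 0 -12 0 0 0; 0 0 -6 0 0 0", claw=0.9)

```text
t: 33.55
tcp_pos: [555.7, 6.2, 154.0]
tool_rot: [[-0.237, 0.971, 0.003], [0.971, 0.237, -0.0], [-0.001, 0.003, -1.0]]
contact_force: [0.8, 0.2, 0.6]
opening: 0.897
grasp_force: 0.0
```

jog_arm(targets="8 4 0 0 0 0; 15 8 0 0 0 0; 20 10 0 0 0 1; 20 10 0 0 0 1; 20 10 0 0 0 1; 15 9 0 0 0 1; 10 6 0 0 0 1; 4 3 0 0 0 0.2; 0 0 0 0 0 0; 0 0 0 0 0 0", claw=0.45)

```text
t: 34.55
tcp_pos: [589.0, 128.1, 151.1]
tool_rot: [[-0.149, 0.989, -0.001], [0.989, 0.149, -0.0], [-0.0, -0.001, -1.0]]
contact_force: [0.0, 0.2, -0.1]
opening: 0.452
grasp_force: 0.0
```

```bash
python3 bub.py 554.5 6.3 115 103.7 sidecam 6;  python3 bub.py 554.5 6.3 115 103.7 cam 1; python3 plan.py 586.3 129.5 112 98.5 7;python3 -c "
from h import *
T=np.hstack([cams.get_image('top')[110:230,150:290],cams.get_image('side')[130:250,210:340]])
cv2.imwrite('pics/t3.png',cv2.resize(T,None,fx=2.9,fy=2.9,interpolation=cv2.INTER_CUBIC))"
```

```text
mask n 41 t 34.85
centre [551.7    4.44] ext 57.8 ang -76.7
vial ends [-29.44  29.54] mid 0.05 bubble -9.02 peak -9.05
lines [-7.4   9.58] line mid 1.09 bubble edges [-14.57  -3.6 ] bubble mid -9.08
-2 -1 -2 -1 5 21 43 65 87 106 119 126 130 130 128 122 110 90 63 38 17 4 -1 -2 -2 -2 -3 -3 -2 -0 1 3 6 8 8 6 6 6 7 6 3 -1 -4 -5
113 112 110 109 110 115 123 130 136 138 138 136 134 133 132 132 132 129 126 121 117 114 114 115 115 114 110 105 100 96 92 91 92 95 99 103 107 110 113 115 116 115 113 113
mask n 79 t 34.90
centre [553.3    5.46] ext 58.0 ang -76.6
vial ends [-29.91  30.1 ] mid 0.09 bubble -10.42 peak -8.09
lines [-8.44  9.71] line mid 0.64 bubble edges [-16.06  -4.9 ] bubble mid -10.48
73 71 71 76 85 105 128 148 157 154 153 157 160 164 162 150 132 111 91 79 70 70 72 73 74 73 74 74 73 72 69 67 67 69 72 74 74 73 72 71 72 73 73 73
141 140 140 141 144 151 160 166 170 170 170 173 174 175 174 170 165 156 149 144 141 141 141 141 141 141 142 142 140 134 124 116 117 127 138 143 144 142 141 141 141 142 142 142
t 34.90 [589.39 127.95 151.62] yaw 98.50 q [ 4.76 14.11 95.68 -0.   70.21 -3.74] tilt [ 0. -0.] F [ 0.14  0.35 -0.56]
0 0 3 0 0 0; 0 -1 7 0 0 0; 1 0 7 0 0 0; 0 -1 6 0 0 0; 0 0 7 0 0 0; 1 -1 6 0 0 0; 0 0.2 3.6 0 0 0
```

View pics/t3.png

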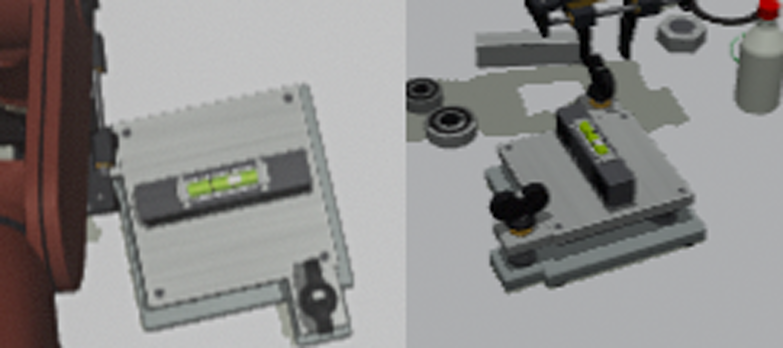

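The top view (left) now shows the level lying across the plate with the vial clear. The bubble is right of middle at crop (235,180), so the left side is low. That calls for about 90° clockwise on the left knob.

jog_arm(targets="1.3 -1 2 0 0 0; 1.3 -1 5 0 0 0; 0 0 7 0 0 0; 0 0 8 0 0 0; 0 0 7 0 0 0; 0 0 6 0 0 0; 0 0 3 0 0 0; 0 0 1 0 0 0; 0 0 0 0 0 0; 0 0 0 0 0 0")

```text
t: 36.0
tcp_pos: [587.3, 130.6, 112.9]
tool_rot: [[-0.148, 0.989, 0.001], [0.989, 0.148, 0.0], [-0.0, 0.001, -1.0]]
contact_force: [0.2, 0.7, 0.8]
opening: 0.453
grasp_force: 0.0
```

jog_arm(targets="0 0 0 0 0 0; 0 0 0 0 0 0; 0 0 0 0 0 0; 0 0 0 0 0 0; 0 0 0 0 0 0; 0 0 0 0 0 0; 0 0 0 0 0 0; 0 0 0 0 0 0; 0 0 0 0 0 0; 0 0 0 0 0 0", claw=0, grip_force=15)

```text
t: 37.0
tcp_pos: [585.9, 130.5, 112.5]
tool_rot: [[-0.148, 0.989, -0.003], [0.989, 0.148, -0.0], [-0.0, -0.003, -1.0]]
contact_force: [-5.2, -1.2, 4.5]
opening: 0.15
grasp_force: 15.0
```

```bash
python3 plan.py 587 130.3 112 98.5 2;python3 -c "
from station import monitor;s=monitor.sense();print(s['opening']*87,s['grasp_force'],s['wrist_torque'])";  python3 bub.py 554.5 6.3 115 103.7 cam 4
```

```text
t 37.00 [585.94 130.46 112.5 ] yaw 98.54 q [ 5.03 16.41 97.45 -0.01 66.29 -3.5 ] tilt [-0. -0.] F [-5.24 -1.23  4.5 ]
-0.2 0.5 0.3 0 0 0; -0.1 0.5 0.2 0 0 0
13.039481647535784 15.00035988574382 [-0.26749971  0.92562941  0.03645089]
mask n 77 t 37.20
centre [553.48   5.5 ] ext 58.0 ang -76.9
vial ends [-29.92  30.08] mid 0.08 bubble -10.21 peak -8.08
lines [-8.9   9.72] line mid 0.41 bubble edges [-16.01  -4.5 ] bubble mid -10.26
72 70 70 74 83 103 127 147 156 153 153 156 159 163 161 152 139 118 96 80 70 69 70 71 72 72 72 72 72 71 69 67 66 68 71 73 73 71 70 69 70 71 71 71
140 139 138 139 141 148 157 165 169 168 169 171 173 175 174 170 166 157 149 143 139 139 140 140 139 139 140 140 139 133 123 115 115 126 137 142 142 139 138 138 138 139 140 140
```

jog_arm(targets="0 -1.2 0 0 0 4; 0 0 0 0 0 8; 0 0 0 0 0 8; 0 0 0 0 0 8; 0 0 0 0 0 8; 0 0 0 0 0 8; 0 0 0 0 0 8; 0 0 0 0 0 8; 0 0 0 0 0 8; 0 0 0 0 0 8")

```text
t: 38.2
tcp_pos: [586.2, 130.2, 112.5]
tool_rot: [[0.926, 0.378, 0.001], [0.378, -0.926, -0.0], [0.001, 0.001, -1.0]]
contact_force: [0.8, -0.8, -0.5]
opening: 0.147
grasp_force: 15.0
```

jog_arm(targets="0 0 0 0 0 7; 0 0 0 0 0 3; 0 0 0 0 0 0; 0 0 0 0 0 0; 0 0 0 0 0 0; 0 0 0 0 0 0; 0 0 0 0 0 0; 0 0 0 0 0 0; 0 0 0 0 0 0; 0 0 0 0 0 0")

```text
t: 39.2
tcp_pos: [586.2, 130.2, 112.6]
tool_rot: [[0.976, 0.217, 0.001], [0.217, -0.976, -0.0], [0.001, 0.0, -1.0]]
contact_force: [4.4, -1.8, -3.4]
opening: 0.15
grasp_force: 15.0
```

jog_arm(targets="0 0 0 0 0 0; 0 0 0 0 0 0; 0 0 0 0 0 0; 0 0 0 0 0 0; 0 0 0 0 0 0; 0 0 0 0 0 0; 0 0 0 0 0 0; 0 0 0 0 0 0; 0 0 0 0 0 0; 0 0 0 0 0 0", claw=0.35)

```text
t: 40.2
tcp_pos: [585.8, 130.4, 112.5]
tool_rot: [[0.976, 0.217, -0.0], [0.217, -0.976, 0.0], [-0.0, -0.0, -1.0]]
contact_force: [-0.1, -0.1, -0.4]
opening: 0.353
grasp_force: 0.0
```

```bash
python3 plan.py 587 130.3 112 12.5 2; python3 bub.py 554.5 6.3 115 103.7 cam 10
```

```text
t 40.20 [585.84 130.4  112.53] yaw 12.53 q [ 5.02 16.29 97.6   0.   66.12 82.49] tilt [-0.  0.] F [-0.13 -0.14 -0.39]
0.6 0.2 0.3 0 0 0; 0.5 0.2 0.2 0 0 0
mask n 81 t 40.70
centre [553.72   4.49] ext 58.0 ang -76.2
vial ends [-30.11  30.13] mid 0.01 bubble -0.03 peak -2.51
lines [-9.28  9.17] line mid -0.05 bubble edges [-5.48  5.46] bubble mid -0.01
76 75 74 73 72 72 72 74 75 75 73 70 66 68 80 94 114 134 149 157 156 154 154 152 151 150 136 114 88 71 64 63 67 72 73 73 72 72 71 70 70 70 71 72
144 144 143 141 140 140 141 143 144 143 137 126 116 116 129 145 157 165 169 171 169 168 169 169 170 171 165 155 141 128 118 116 125 137 144 144 142 142 140 139 139 139 140 142
```

The bubble is centred, so I'll withdraw straight up and check again.

jog_arm(targets="0 0 -3 0 0 0; 0 0 -7 0 0 0; 0 0 -12 0 0 0; 0 0 -15 0 0 0; 0 0 -15 0 0 0; 0 0 -15 0 0 0; 0 0 -15 0 0 0; 0 0 -10 0 0 0; 0 0 -5 0 0 0; 0 0 0 0 0 0")

```text
t: 41.7
tcp_pos: [586.2, 130.5, 210.4]
tool_rot: [[0.976, 0.217, 0.001], [0.217, -0.976, 0.0], [0.001, 0.0, -1.0]]
contact_force: [-0.3, 0.2, 0.1]
opening: 0.348
grasp_force: 0.0
```

```bash
python3 bub.py 554.5 6.3 115 103.7 cam 10 | head -4
python3 - <<'E'
from h import *
print(monitor.sense()["tcp_pos"],monitor.sense()["contact_force"])
I=cams.get_image("top");A=cv2.imread("pics/top0.png");d=cv2.absdiff(I,A).max(2)
for n,r in(("caps",(300,235,345,280)),("scr",(385,160,415,250)),("par",(92,150,125,222)),("bearB",(118,232,146,260)),("bearA",(144,220,176,250))):
    x0,y0,x1,y1=r;print(n,np.percentile(d[y0:y1,x0:x1],[50,90,99]))
cv2.imwrite("pics/fin.png",I)
E
```

```text
mask n 80 t 42.20
centre [553.72   4.49] ext 58.0 ang -76.5
vial ends [-30.09  30.11] mid 0.01 bubble -0.03 peak -2.51
lines [-9.32  9.17] line mid -0.08 bubble edges [-5.46  5.46] bubble mid -0.00
[585.74 130.41 209.26] [ 0.32 -0.29 -1.05]
caps [51. 53. 54.]
scr [50. 52. 54.]
par [101. 114. 122.]
bearB [ 84. 108. 111.]
bearA [ 50.   109.   118.41]
```

View pics/fin.png

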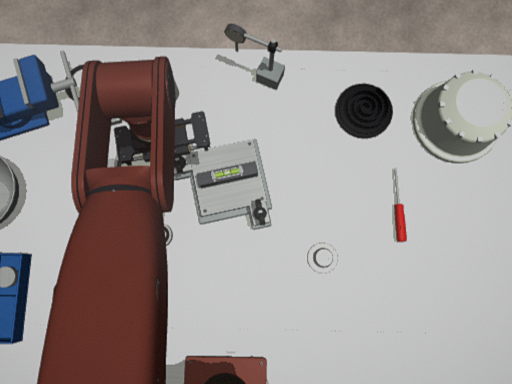

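The final picture shows the level across the middle of the plate at (228,174), with its bubble centred. The end cap (323,258) and the screwdriver (400,205) are where they were, and the gripper is clear above the left knob.

```bash
python3 -c "
from station import ticket;print(ticket.close_job())"
```

```text
the job is handed in; nothing more can be done
None
```

The job is handed in at about 42 s of the 72 s: the plate reads level both ways (bubble about 0.1 mm or less from the middle each time), the bar level lies across the middle, and the arm never went near the bystanders, though it hid the parallel and the bearings in the last picture.

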